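# Reload the label dispenser from the bottom of the roll stand

### The arm

A 6-joint arm with a two-finger parallel gripper is mounted at the origin on a cart in front of the work surface, level with it; the furniture and walls round the work are solid. World frame = base frame: x ahead of the robot, y to its left, z up, the work surface at z = 0. Lengths are in m, angles in degrees, forces in N, time in s.
With the tool pointing down it reaches from about 0.375 to 0.9 m from the base axis. Payload 3.1 kg.
Tool frame: the origin (TCP) lies at the centre of the arm's flange, where the gripper is bolted on; the fingertips stand 182 mm ahead of it and the grasp point (between the pads) lies 164 mm ahead of it; z points along the fingers, y is the line along which they close (so a half turn about z gives the same grasp; the last joint's range is limited). The gripper opens to 87 mm and grips with 3 to 60 N. Pads are 19 mm wide; open, the fingers measure 117 mm over their backs; the gripper's body (75 mm by 190 mm) begins 51 mm behind the grasp point.
Start: joints at [-73.94, 30.224, 82.088, -0, 67.689, -10.227], TCP at [0.277, -0.56, 0.405] pointing down, gripper open.
Joint ranges: [-176.69, 176.69], [-43.24, 126.21], [12.49, 139.97], [-82, 262], [0, 151.66], [-163.58, 163.58]. Speed limits (degrees/s): [159.86, 159.86, 180, 180, 180, 180].

### API

Orientations are given as [roll, pitch, yaw] about the fixed x, y, z axes, in that order (R = Rz(yaw) Ry(pitch) Rx(roll)).
In Python, from plant import state, grab_frame, hand_in gives the robot as it stands.
- The arm moves only by the tool carry_out, never from a script. Its argument "deltas" is a list that holds one entry, the list of rows, each a list of 7 numbers: the shift along the world's x, y, z as a fraction of full scale, then the turn, a rotation vector about the world's x, y, z as a fraction of full scale, then the opening, from 0 (shut) to 1 (fully open). In form: [[[dx, dy, dz, rx, ry, rz, hand], ...]]. A call has exactly 10 rows; each row shifts and turns the commanded pose from where the row before left it; what a row does not reach is not made up. Full scale, the value 1, is 0.025 m for a shift and 0.12 rad for a turn. A row lasts 1/12 s, in which the tool goes at most 41.7 mm and 7.16 degrees, less where a joint would pass 70% of its speed; a pose out of reach is approached as far as the arm can. A call with a number of a shift or a turn outside -1 to 1 is refused whole. A call with a gripper value outside its range is refused whole. The fingers move at their own pace and stop on an object; "grip_force" is the grip in N (left out, the last holds). Time passes only in rows, so rows that do not move let the fingers close, or fill a call up. It gives the time, the measured TCP pose, the force, the opening and the grip force at its end, in the units of the state.
- state(): the state, without advancing time (a new reading comes with each control period).
- grab_frame(name): name is "scene" or "top"; returns a dict with "frame" (480x640x3 uint8, red, green, blue), "range_z" (480x640 float32, m along the optical axis (not along the pixel's ray), 0 where there is no reading), "K" (3x3 intrinsics, pixels), "R" (3x3) and "t" (3): a world point X has camera coordinates R X + t. Camera axes: x right, y down, z forward; pixel columns grow to the right and rows downward; lengths in m; the calibration is good to about 2 mm. A picture is of the moment at which its call begins.
- hand_in(): hands the job in; it is judged then, once.
The state is a dict: "t": time; "joints": joint angles; "joint_velocities": joint speeds; "tau": joint torques, N m; "eef_pos": TCP position; "ee_rot": TCP orientation; "ft_force": force on the tool from outside, world axes, zero at the start; "wrist_torque": the same for the moment, N m; "finger_gap": finger opening in m; "gripper_force": force on a finger pad.
Only numpy, scipy, OpenCV 4.12 (cv2) and the standard library are available. Lean on these libraries where they do the work, as an engineer would, in place of code of your own. Each camera call takes 0.05 s, during which the arm holds its last target. There are 200 camera calls.

### The job

The label dispenser has run out: put its empty cardboard core in the metal tray and load the widest label roll, flat on the dispenser's platter over the hub. That roll lies at the bottom of a stack on the roll stand, so set the two rolls above it aside (the black mat is free for that) and afterwards put them back on the same spindle in the same order, the smallest on top. Leave the two rolls on the other spindle as they are.

Things in the scene. Friction and masses are not known exactly. Their poses are not given: they have to be found in the camera images.
- roll_stand: Roll stand, fixed: flat dark steel base plate 190 x 90 mm (long side along its x), top face 6 mm above the worktop, with two upright steel spindles, 12 mm thick with rounded ends, at x = +50 mm and x = -50 mm, y = 0 of this frame; the spindles end 66 mm above the worktop. Origin: centre of the underside, on the worktop; z up. Which of the two spindles carries the stack of three and which the stack of two differs from start to start
- dispenser: Label dispenser, fixed: grey base 155 x 100 mm with a round white platter, 84 mm across, its top face 12 mm above the worktop; in the middle of the platter an upright black hub, 18 mm thick for 14 mm and then tapering to 8 mm, its end 36 mm above the worktop. Origin: on the hub's axis, on the worktop; z up. At the front (negative x) a toothed tear-off bar across the base at x = -92 to -76 mm, 38 mm high; nothing else stands beside the platter
- tray: Bare metal open tray, fixed, for waste, empty at the start: 140 (x) x 120 (y) mm outside with a rolled rim 37 mm above the worktop, inside 133 x 113 mm, floor 3 mm above the worktop. Origin: centre of the underside, on the worktop; z up
- mat: Thin black rubber mat, fixed, 180 (x) x 105 (y) mm, 3 mm thick, empty at the start. Origin: centre of the underside, on the worktop; z up
- roll_wide_c (a point): Centre of the widest label roll, the one to load: lying flat, 68 mm in diameter, 28 mm high, 90 g, white paper on a cardboard core; like all the rolls it is a ring with a straight 26 mm bore, its axis is z. At the start at the bottom of the stack of three on one spindle, its underside on the stand's base plate
- roll_middle_c (a point): Centre of the label roll lying on the widest one: 52 mm in diameter, 20 mm high, bore 26 mm, axis z
- roll_small_c (a point): Centre of the smallest label roll, on top of the stack of three: 40 mm in diameter, 18 mm high, bore 26 mm, axis z
- other_lower_c (a point): Centre of the lower roll on the other spindle, to be left there: 58 mm in diameter, 28 mm high
- other_upper_c (a point): Centre of the upper roll on the other spindle, to be left there: 46 mm in diameter, 20 mm high
- core_c (a point): Centre of the empty cardboard core: a tube 32 mm in diameter, 30 mm high, bore 26 mm, axis z; at the start it stands on the dispenser's platter over the hub; 12 g

How it is judged (in metres and radians):
At the end, for the whole second after the job is handed in: Widest roll flat on the platter, axis within 8 mm of the hub's; middle roll flat on the base plate over its old spindle, smallest flat on it (within 16 mm), heights within 4 mm; core on the tray's floor; the other two rolls within 20 mm of their starts; all at rest (horizontal distance between roll_wide_c and dispenser below 0.008 m and z of roll_wide_c in the frame of dispenser below 0.03 m and angle between the z axis of each of roll_wide_c, roll_middle_c, roll_small_c and the z axis of roll_stand, either way round below 0.1 rad and y of roll_middle_c in the frame of roll_stand between -0.012 and 0.012 m and z of roll_middle_c in the frame of roll_stand below 0.02 m and (x of roll_middle_c in the frame of roll_stand between 0.038 and 0.062 m or x of roll_middle_c in the frame of roll_stand between -0.062 and -0.038 m) and horizontal distance between roll_small_c and roll_middle_c below 0.016 m and z of roll_small_c in the frame of roll_stand between 0.031 and 0.039 m and x of core_c in the frame of tray between -0.067 and 0.067 m and y of core_c in the frame of tray between -0.06 and 0.06 m and z of core_c in the frame of tray below 0.025 m and distance of each of other_lower_c, other_upper_c from where it was at the start of the episode below 0.02 m and linear speed of each of roll_wide, roll_middle, roll_small, core below 0.02 m/s); the robot touches nothing.
It fails at once if a roll of the other spindle was taken off or moved by more than 30 mm (distance of any of other_lower_c, other_upper_c from where it was at the start of the episode above 0.03 m).
It also fails if it takes over 144 s, if anything falls off the work surface, if the arm or the gripper's body presses on something with over 40 N, if the wrist force passes 120 N, or if a joint passes its speed limit or range.

## Working session

There is one attempt and no reset: what is moved stays moved. The work goes in short steps, Python scripts to look and compute and a tool call to move; the robot and the scene stay as the last step left them, time stands still between calls to the robot, and variables do not carry over. Pictures are saved under pics/ and viewed, at most 14 in all, crops included, and the job is handed in when it is done.

Besides the shell and the picture viewer there is one more tool, called as name(argument=value, ...) on one line, values as JSON. carry_out: Moves the arm, as the interface text tells. Its arguments: {"type":"object","properties":{"deltas":{"type":"array","items":{"type":"array","items":{"type":"array","items":{"type":"number"}}}},"grip_force":{"type":"number"}},"required":["deltas"]}

```bash
mkdir -p pics; ls; python3 - <<'E'
from plant import *
import cv2,numpy as np
s=state();print({k:np.round(v,3).tolist() for k,v in s.items()})
for n in("scene","top"):
    g=grab_frame(n);cv2.imwrite(f"pics/{n}0.png",g["frame"][:,:,::-1])
    print(n,g["K"].tolist(),(-g["R"].T@g["t"]).round(3),g["R"].round(3).tolist())
E
```

```text
pics
{'t': 0.0, 'joints': [-73.941, 30.276, 82.155, -0.001, 67.689, -10.226], 'joint_velocities': [-0.068, 0.036, 0.049, -0.01, 0.087, -0.021], 'tau': [-0.0, -44.005, -17.659, 0.063, 0.058, -0.0], 'eef_pos': [0.277, -0.56, 0.404], 'ee_rot': [-179.881, -0.02, 26.286], 'ft_force': [-0.381, 1.5, -0.711], 'wrist_torque': [0.034, -0.007, -0.03], 'gripper_force': 0.0, 'finger_gap': 0.087}
scene [[573.508753308864, 0.0, 321.09557298257084], [0.0, 573.508753308864, 240.12984980076402], [0.0, 0.0, 1.0]] [-0.014 -0.541  0.484] [[0.759, -0.651, -0.014], [-0.293, -0.322, -0.9], [0.581, 0.687, -0.435]]
top [[498.4796141566783, 0.0, 325.00104563397593], [0.0, 498.4796141566783, 243.78313843789778], [0.0, 0.0, 1.0]] [0.384 0.105 0.938] [[0.013, -1.0, 0.019], [-0.988, -0.016, -0.157], [0.157, -0.016, -0.988]]
```

View pics/top0.png

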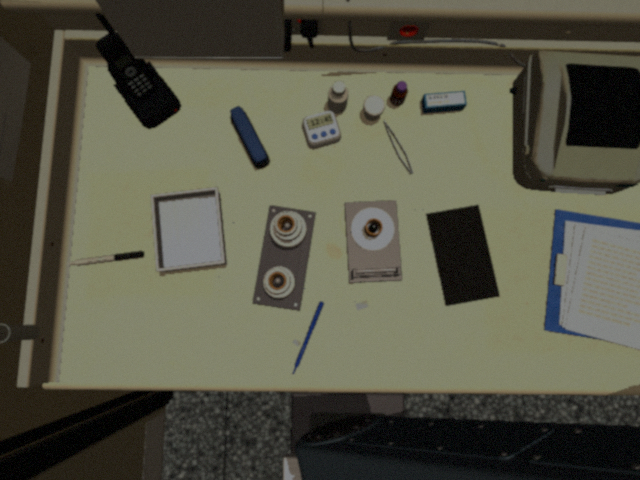

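View pics/scene0.png

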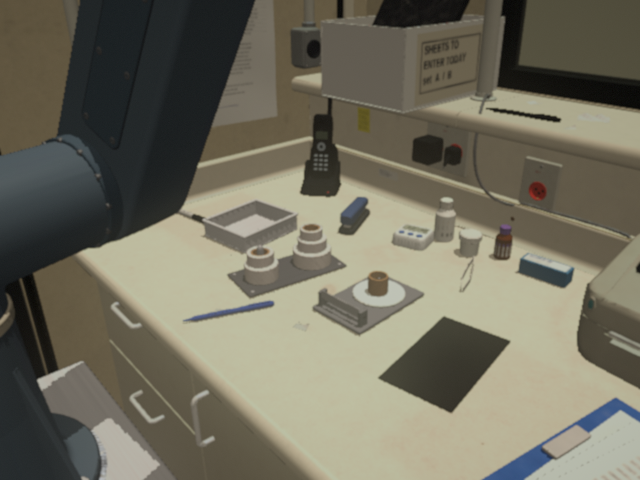

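The top view shows the tray at about (190,229), the stack of three at (288,228), the stack of two at (278,281), the dispenser hub at (373,229) and the mat at (462,254). The scene view agrees: the stack of three is on the far spindle. Next I measure with depth and rays.

```bash
cat > h.py <<'E'
from plant import *
import cv2,numpy as np
def cloud(g):
    v,u=np.mgrid[0:480,0:640];d=g["range_z"]
    c=np.stack([(u-g["K"][0,2])/g["K"][0,0]*d,(v-g["K"][1,2])/g["K"][1,1]*d,d],-1)
    P=(c-g["t"])@g["R"]; P[d<=0]=np.nan; return P
def ray(g,u,v,z):
    r=g["R"].T@np.linalg.solve(g["K"],[u,v,1.]);o=-g["R"].T@g["t"]
    return o+r*(z-o[2])/r[2]
def pix(g,p):
    c=g["K"]@(g["R"]@np.array(p)+g["t"]);return c[:2]/c[2]
def band(P,c,r,z0,z1):
    m=(np.hypot(P[...,0]-c[0],P[...,1]-c[1])<r)&(P[...,2]>z0)&(P[...,2]<z1)
    q=P[m][:,:2]; (cx,cy),R=cv2.minEnclosingCircle(q.astype(np.float32))
    return len(q),q.mean(0).round(4),np.round([cx,cy,R],4),P[m][:,2].mean().round(4)
E
python3 - <<'E'
from h import *
g=grab_frame("top");P=cloud(g);f=g["frame"].astype(int)
for n,(u,v) in dict(table=(340,180),tray=(190,229),mat=(462,254),platter=(388,235),core=(373,229),s3=(288,228),s2=(278,281)).items():print(n,P[v,u].round(4))
def quad(mask,z,seed):
    n,l=cv2.connectedComponents(mask.astype(np.uint8));c=(l==l[seed[1],seed[0]]).astype(np.uint8)
    cn=max(cv2.findContours(c,0,2)[0],key=cv2.contourArea)
    w=np.array([ray(g,*p[0],z)[:2] for p in cn]);r=cv2.minAreaRect((w*1000).astype(np.float32));print(z,np.round(r[0],1),np.round(r[1],1),round(r[2],1))
s=f.sum(2)
quad(s<150,.003,(462,254))
quad((s<330),.006,(263,290))
quad((s<430),.010,(355,260))
cs=ray(g,288,228,.06);c2=ray(g,278,281,.05);cc=ray(g,373,229,.04)
print(cs,c2,cc)
for c,r,a,b in((cs,.05,.063,.08),(cs,.05,.046,.06),(cs,.05,.026,.042),(c2,.045,.046,.06),(c2,.045,.026,.042),(cc,.04,.03,.05),(cc,.055,.008,.02),(ray(g,190,229,.037),.11,.03,.045)):print(band(P,c,r,a,b))
cv2.imwrite("pics/z.png",cv2.resize(g["frame"][180:320,140:440,::-1],None,fx=2.6,fy=2.6,interpolation=2))
E
```

```text
table [6.591e-01 6.180e-02 4.000e-04]
tray [0.5561 0.3452 0.0065]
mat [ 0.5177 -0.1729 -0.0008]
platter [ 0.5504 -0.0299  0.0091]
core [0.5571 0.0013 0.0324]
s3 [0.5513 0.157  0.0587]
s2 [0.4553 0.1716 0.0668]
0.003 [ 516.7 -171.4] [177.  102.4] 11.0
0.006 [506.1 165.9] [ 93.  192.9] 82.0
0.01 [569.8  86.6] [ 932.6 1306.3] 1.5
[0.55103816 0.1569021  0.06      ] [0.45664707 0.17287083 0.05      ] [0.55562032 0.00212856 0.04      ]
(276, array([0.5571, 0.16  ]), array([0.5575, 0.1601, 0.02  ]), np.float64(0.0706))
(274, array([0.5528, 0.1548]), array([0.5573, 0.1581, 0.0261]), np.float64(0.0537))
(432, array([0.5494, 0.1562]), array([0.5566, 0.1584, 0.0341]), np.float64(0.0339))
(377, array([0.4581, 0.1736]), array([0.4581, 0.1738, 0.023 ]), np.float64(0.0535))
(298, array([0.454 , 0.1675]), array([0.4573, 0.1722, 0.029 ]), np.float64(0.0337))
(156, array([5.609e-01, 2.000e-04]), array([5.612e-01, 1.000e-04, 1.610e-02]), np.float64(0.0383))
(1796, array([0.5566, 0.001 ]), array([0.5556, 0.0021, 0.055 ]), np.float64(0.0114))
(967, array([0.552 , 0.3443]), array([0.5521, 0.342 , 0.0937]), np.float64(0.0361))
```

View pics/z.png

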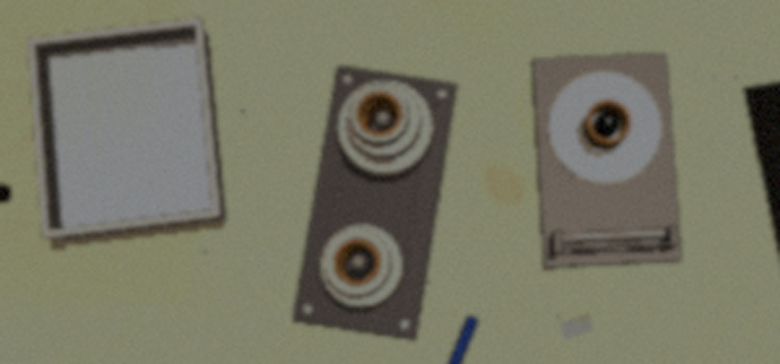

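Every measured radius matches its given size (20, 26.1, 34.1, 23, 29 and 16.1 mm), so the points are good. I go above the stack of three, turning yaw to -8° so the fingers close across the stand.

carry_out(deltas=[[[0.374,0.96,-0.067,0,0,-0.166,1],[0.374,0.96,-0.067,0,0,-0.166,1],[0.374,0.96,-0.067,0,0,-0.166,1],[0.374,0.96,-0.067,0,0,-0.166,1],[0.374,0.96,-0.067,0,0,-0.166,1],[0.374,0.96,-0.067,0,0,-0.166,1],[0.374,0.96,-0.067,0,0,-0.166,1],[0.374,0.96,-0.067,0,0,-0.166,1],[0.374,0.96,-0.067,0,0,-0.166,1],[0.374,0.96,-0.067,0,0,-0.166,1]]], grip_force=15)

```text
t: 0.98
eef_pos: [0.3705, -0.319, 0.3878]
ee_rot: [-180.0, 0.0, 14.8]
ft_force: [0.6, -0.2, -0.1]
finger_gap: 0.0871
gripper_force: 0.0
```

carry_out(deltas=[[[0.374,0.96,-0.067,0,0,-0.166,1],[0.374,0.96,-0.067,0,0,-0.166,1],[0.374,0.96,-0.067,0,0,-0.166,1],[0.374,0.96,-0.067,0,0,-0.166,1],[0.374,0.96,-0.067,0,0,-0.166,1],[0.374,0.96,-0.067,0,0,-0.166,1],[0.374,0.96,-0.067,0,0,-0.166,1],[0.374,0.96,-0.067,0,0,-0.166,1],[0.374,0.96,-0.067,0,0,-0.166,1],[0.374,0.96,-0.067,0,0,-0.166,1]]])

```text
t: 1.82
eef_pos: [0.464, -0.0791, 0.3711]
ee_rot: [-180.0, 0.0, 3.4]
ft_force: [-0.3, -0.1, 0.8]
finger_gap: 0.0869
gripper_force: 0.0
```

carry_out(deltas=[[[0.374,0.96,-0.067,0,0,-0.166,1],[0.374,0.96,-0.067,0,0,-0.166,1],[0.374,0.96,-0.067,0,0,-0.166,1],[0.374,0.96,-0.067,0,0,-0.166,1],[0.374,0.96,-0.067,0,0,-0.166,1],[0.374,0.96,-0.067,0,0,-0.166,1],[0.374,0.96,-0.067,0,0,-0.166,1],[0.374,0.96,-0.067,0,0,-0.166,1],[0.374,0.5,-0.067,0,0,-0.166,1],[0.2,0.3,0,0,0,-0.166,1]]])

```text
t: 2.65
eef_pos: [0.5535, 0.1336, 0.3557]
ee_rot: [-180.0, -0.0, -7.9]
ft_force: [-0.2, -0.3, -0.5]
finger_gap: 0.087
gripper_force: 0.0
```

carry_out(deltas=[[[0.08,0.53,0,0,0,0,1],[0.08,0.53,0,0,0,0,1],[0,0,-0.9,0,0,0,1],[0,0,-0.9,0,0,0,1],[0,0,-0.9,0,0,0,1],[0,0,-0.9,0,0,0,1],[0,0,-0.7,0,0,0,1],[0,0,-0.3,0,0,0,1],[0,0,-0.12,0,0,0,1],[0,0,0,0,0,0,0.6]]])

```text
t: 3.48
eef_pos: [0.5569, 0.1583, 0.2379]
ee_rot: [180.0, 0.1, -7.9]
ft_force: [-0.2, 0.9, 0.5]
finger_gap: 0.0847
gripper_force: 0.0
```

carry_out(deltas=[[[0,0,0,0,0,0,0.5],[0,0,0,0,0,0,0.4],[0,0,0,0,0,0,0.3],[0,0,0,0,0,0,0.3],[0,0,0,0,0,0,0.3],[0,0,0,0,0,0,0.3],[0,0,0,0,0,0,0.3],[0,0,0,0,0,0,0.3],[0,0,0,0,0,0,0.3],[0,0,0,0,0,0,0.3]]])

```text
t: 4.32
eef_pos: [0.557, 0.1582, 0.2383]
ee_rot: [-180.0, -0.0, -8.0]
ft_force: [-0.2, 1.3, 1.4]
finger_gap: 0.0373
gripper_force: 15.0
```

carry_out(deltas=[[[0,0,0.2,0,0,0,0.3],[0,0,0.6,0,0,0,0.3],[0,0,0.8,0,0,0,0.3],[0,0,0.8,0,0,0,0.3],[0,0,0.8,0,0,0,0.3],[0,0,0,0,0,0,0.3],[0,0,0,0,0,0,0.3],[0,0,0,0,0,0,0.3],[0,0,0,0,0,0,0.3],[0,0,0,0,0,0,0.3]]])

```text
t: 5.15
eef_pos: [0.5565, 0.1581, 0.3169]
ee_rot: [180.0, 0.2, -8.0]
ft_force: [-1.0, 0.5, -0.1]
finger_gap: 0.0377
gripper_force: 15.0
```

```bash
python3 - <<'E'
from h import *
a=[grab_frame(n)["frame"][...,::-1] for n in("scene","top")]
cv2.imwrite("pics/lift1.png",np.hstack([cv2.resize(x,(390,360),interpolation=2) for x in(a[0][120:340,180:420],a[1][150:330,220:415])]))
E
```

```text
(no output)
```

View pics/lift1.png

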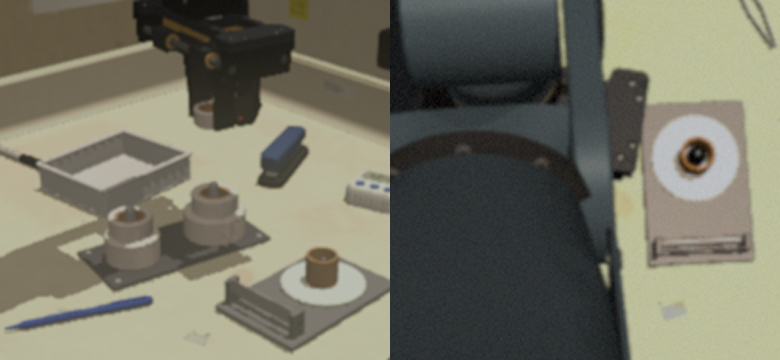

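The roll at (210,112) seems to stick out to the left of the fingers, so I check its pose in the gripper with the scene camera.

```bash
python3 - <<'E'
from h import *
g=grab_frame("scene");P=cloud(g);f=g["frame"];s=state();e=s["eef_pos"];print(e,s["finger_gap"])
cv2.imwrite("pics/lift2.png",cv2.resize(f[120:220,260:380,::-1],(720,600),interpolation=2))
# points in tool frame, axes: stand x (a), stand y (b), z
c,sn=np.cos(np.radians(-8)),np.sin(np.radians(-8))
d=P-np.array(e);A=d[...,0]*c+d[...,1]*sn;B=-d[...,0]*sn+d[...,1]*c
m=(np.hypot(A,B)<.05)&(d[...,2]<-.13)&(d[...,2]>-.21)
w=m&(f.min(2)>75)
for n,k in(("dark",m&~w),("white",w)):
    print(n,k.sum(),[np.percentile(x[k],[2,25,50,75,98]).round(4).tolist() for x in(A,B,d[...,2])])
E
```

```text
[0.55679116 0.15813803 0.31730814] 0.03711603450237496
dark 720 [[-0.0136, -0.0111, -0.0058, 0.0013, 0.0082], [-0.0345, -0.0291, -0.0209, 0.0189, 0.0269], [-0.179, -0.1668, -0.1545, -0.1426, -0.1321]]
white 166 [[-0.0206, -0.0179, -0.0149, -0.0121, 0.0063], [-0.0289, -0.0144, -0.0081, 0.0011, 0.0269], [-0.1842, -0.1804, -0.1749, -0.1689, -0.1619]]
```

View pics/lift2.png

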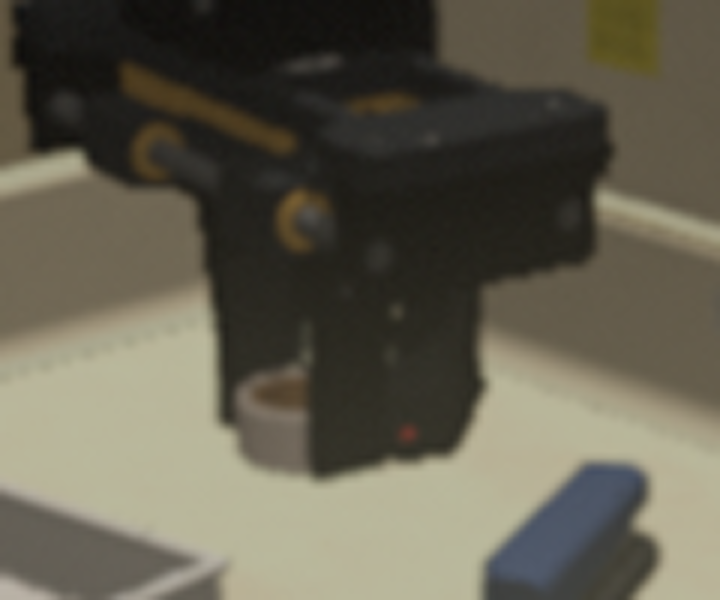

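The closer view shows the roll centred between the pads, its near edge 20.6 mm from the axis and its underside 184 mm below the TCP. I carry it to the near half of the mat.

carry_out(deltas=[[[-0.24,-0.5,0,0,0,0,0.3],[-0.24,-0.95,0,0,0,0,0.3],[-0.24,-0.95,0,0,0,0,0.3],[-0.24,-0.95,0,0,0,0,0.3],[-0.24,-0.95,0,0,0,0,0.3],[-0.24,-0.95,0,0,0,0,0.3],[-0.24,-0.95,0,0,0,0,0.3],[-0.24,-0.95,0,0,0,0,0.3],[-0.24,-0.95,0,0,0,0,0.3],[-0.24,-0.95,0,0,0,0,0.3]]])

```text
t: 6.13
eef_pos: [0.4958, -0.0697, 0.3181]
ee_rot: [180.0, 0.0, -8.0]
ft_force: [0.1, -0.1, -0.0]
finger_gap: 0.0375
gripper_force: 15.0
```

carry_out(deltas=[[[-0.24,-0.95,0,0,0,0,0.3],[-0.24,-0.95,0,0,0,0,0.3],[-0.24,-0.95,0,0,0,0,0.3],[-0.24,-0.95,0,0,0,0,0.3],[0,-0.67,-0.3,0,0,0,0.3],[0,0,-0.9,0,0,0,0.3],[0,0,-0.9,0,0,0,0.3],[0,0,-0.9,0,0,0,0.3],[0,0,-0.8,0,0,0,0.3],[0,0,-0.6,0,0,0,0.3]]])

```text
t: 6.97
eef_pos: [0.4718, -0.1802, 0.2067]
ee_rot: [-180.0, 0.1, -8.0]
ft_force: [-0.0, 0.2, -0.7]
finger_gap: 0.0377
gripper_force: 15.0
```

carry_out(deltas=[[[0,0,-0.4,0,0,0,0.3],[0,0,-0.2,0,0,0,0.3],[0,0,-0.12,0,0,0,0.3],[0,0,0,0,0,0,0.3],[0,0,0,0,0,0,0.3],[0,0,0,0,0,0,0.3],[0,0,0,0,0,0,0.3],[0,0,0,0,0,0,0.3],[0,0,0,0,0,0,0.3],[0,0,0,0,0,0,0.3]]])

```text
t: 7.8
eef_pos: [0.473, -0.1798, 0.1904]
ee_rot: [180.0, -0.0, -7.9]
ft_force: [-0.8, 0.5, 0.5]
finger_gap: 0.0375
gripper_force: 15.0
```

carry_out(deltas=[[[0,0,-0.05,0,0,0,0.3],[0,0,-0.04,0,0,0,0.3],[0,0,0,0,0,0,0.45],[0,0,0,0,0,0,0.6],[0,0,0,0,0,0,1],[0,0,0,0,0,0,1],[0,0,0,0,0,0,1],[0,0,0.4,0,0,0,1],[0,0,0.8,0,0,0,1],[0,0,0.9,0,0,0,1]]])

```text
t: 8.63
eef_pos: [0.4725, -0.1796, 0.2406]
ee_rot: [-179.9, 0.1, -8.0]
ft_force: [-0.0, -0.5, -0.2]
finger_gap: 0.0781
gripper_force: 0.0
```

carry_out(deltas=[[[0,0,0.9,0,0,0,1],[0,0,0.9,0,0,0,1],[0.24,0.95,0.9,0,0,0,1],[0.24,0.95,0,0,0,0,1],[0.24,0.95,0,0,0,0,1],[0.24,0.95,0,0,0,0,1],[0.24,0.95,0,0,0,0,1],[0.24,0.95,0,0,0,0,1],[0.24,0.95,0,0,0,0,1],[0.24,0.95,0,0,0,0,1]]])

```text
t: 9.47
eef_pos: [0.5209, 0.0114, 0.3087]
ee_rot: [180.0, -0.0, -8.0]
ft_force: [0.1, -0.5, 0.6]
finger_gap: 0.087
gripper_force: 0.0
```

carry_out(deltas=[[[0.24,0.95,0,0,0,0,1],[0.24,0.95,0,0,0,0,1],[0.24,0.95,0,0,0,0,1],[0.24,0.95,0,0,0,0,1],[0.24,0.95,0,0,0,0,1],[0.24,0.95,0,0,0,0,1],[0,0.2,0,0,0,0,1],[0,0,0,0,0,0,1],[0,0,0,0,0,0,1],[0,0,0,0,0,0,1]]])

```text
t: 10.3
eef_pos: [0.5565, 0.1567, 0.3081]
ee_rot: [180.0, 0.0, -8.0]
ft_force: [0.6, -0.2, -0.2]
finger_gap: 0.087
gripper_force: 0.0
```

carry_out(deltas=[[[0.02,0.06,-0.6,0,0,0,1],[0,0,-0.9,0,0,0,1],[0,0,-0.9,0,0,0,1],[0,0,-0.7,0,0,0,1],[0,0,-0.35,0,0,0,1],[0,0,-0.13,0,0,0,0.8],[0,0,0,0,0,0,0.65],[0,0,0,0,0,0,0.5],[0,0,0,0,0,0,0.4],[0,0,0,0,0,0,0.4]]])

```text
t: 11.13
eef_pos: [0.5579, 0.1592, 0.2196]
ee_rot: [-180.0, -0.1, -8.0]
ft_force: [-0.1, 1.1, 0.9]
finger_gap: 0.0613
gripper_force: 0.0
```

carry_out(deltas=[[[0,0,0,0,0,0,0.4],[0,0,0,0,0,0,0.4],[0,0,0,0,0,0,0.4],[0,0,0,0,0,0,0.4],[0,0,0,0,0,0,0.4],[0,0,0,0,0,0,0.4],[0,0,0.3,0,0,0,0.4],[0,0,0.6,0,0,0,0.4],[0,0,0.8,0,0,0,0.4],[0,0,0.8,0,0,0,0.4]]])

```text
t: 11.97
eef_pos: [0.557, 0.1592, 0.281]
ee_rot: [180.0, 0.1, -8.0]
ft_force: [0.8, 0.1, -0.5]
finger_gap: 0.0499
gripper_force: 15.0
```

carry_out(deltas=[[[0,-0.5,0.3,0,0,0,0.4],[0,-0.95,0,0,0,0,0.4],[0,-0.95,0,0,0,0,0.4],[0,-0.95,0,0,0,0,0.4],[0,-0.95,0,0,0,0,0.4],[0,-0.95,0,0,0,0,0.4],[0,-0.95,0,0,0,0,0.4],[0,-0.95,0,0,0,0,0.4],[0,-0.95,0,0,0,0,0.4],[0,-0.95,0,0,0,0,0.4]]])

```text
t: 12.8
eef_pos: [0.5567, -0.069, 0.2879]
ee_rot: [180.0, 0.1, -8.0]
ft_force: [0.5, -0.4, 0.4]
finger_gap: 0.0496
gripper_force: 15.0
```

carry_out(deltas=[[[0.08,-0.95,0,0,0,0,0.4],[0.08,-0.95,0,0,0,0,0.4],[0,-0.95,0,0,0,0,0.4],[0,-0.95,0,0,0,0,0.4],[0,-0.48,-0.3,0,0,0,0.4],[0,0,-0.8,0,0,0,0.4],[0,0,-0.9,0,0,0,0.4],[0,0,-0.8,0,0,0,0.4],[0,0,-0.6,0,0,0,0.4],[0,0,-0.3,0,0,0,0.4]]])

```text
t: 13.63
eef_pos: [0.56, -0.1737, 0.193]
ee_rot: [-179.9, 0.3, -8.0]
ft_force: [-0.1, 0.8, -0.7]
finger_gap: 0.05
gripper_force: 15.0
```

carry_out(deltas=[[[0,0,-0.1,0,0,0,0.4],[0,0,0,0,0,0,0.4],[0,0,0,0,0,0,0.4],[0,0,0,0,0,0,0.4],[0,0,0,0,0,0,0.4],[0,0,0,0,0,0,0.4],[0,0,0,0,0,0,0.4],[0,0,0,0,0,0,0.4],[0,0,0,0,0,0,0.4],[0,0,0,0,0,0,0.4]]])

```text
t: 14.47
eef_pos: [0.5615, -0.1741, 0.1935]
ee_rot: [180.0, -0.0, -7.9]
ft_force: [-0.2, 0.2, -0.6]
finger_gap: 0.0501
gripper_force: 15.0
```

carry_out(deltas=[[[0,0,-0.1,0,0,0,0.4],[0,0,-0.1,0,0,0,0.4],[0,0,0,0,0,0,0.4],[0,0,0,0,0,0,0.55],[0,0,0,0,0,0,0.8],[0,0,0,0,0,0,1],[0,0,0,0,0,0,1],[0,0,0.4,0,0,0,1],[0,0,0.8,0,0,0,1],[0,0,0.9,0,0,0,1]]])

```text
t: 15.3
eef_pos: [0.561, -0.1739, 0.2409]
ee_rot: [-179.9, 0.2, -8.0]
ft_force: [1.3, -0.2, 0.0]
finger_gap: 0.0811
gripper_force: 0.0
```

carry_out(deltas=[[[0,0,0.9,0,0,0,1],[0,0.87,0,0,0,0,1],[0,0.87,0,0,0,0,1],[0,0.87,0,0,0,0,1],[0,0.87,0,0,0,0,1],[0,0.87,0,0,0,0,1],[0,0.87,0,0,0,0,1],[0,0.87,0,0,0,0,1],[0,0.87,0,0,0,0,0.8],[0,0,0,0,0,0,0.7]]], grip_force=8)

```text
t: 16.13
eef_pos: [0.5607, 0.0033, 0.2641]
ee_rot: [-179.9, 0.1, -7.8]
ft_force: [0.5, 0.2, -0.3]
finger_gap: 0.0796
gripper_force: 0.0
```

```bash
python3 - <<'E'
from h import *
g=grab_frame("scene");P=cloud(g);print(state()["eef_pos"])
print("small",band(P,(.473,-.18),.04,.016,.03));print("mid",band(P,(.561,-.174),.05,.016,.03))
print("wide",band(P,(.557,.158),.045,.028,.04))
E
```

```text
[0.56111749 0.00176886 0.26411576]
small (390, array([ 0.4719, -0.1816]), array([ 0.4725, -0.181 ,  0.0209]), np.float64(0.0194))
mid (669, array([ 0.5585, -0.1767]), array([ 0.5604, -0.1745,  0.0274]), np.float64(0.0212))
wide (548, array([0.552 , 0.1538]), array([0.5549, 0.158 , 0.0349]), np.float64(0.0326))
```

carry_out(deltas=[[[0,-0.06,-0.5,0,0,0,0.75],[0,0,-0.8,0,0,0,0.75],[0,0,-0.8,0,0,0,0.75],[0,0,-0.4,0,0,0,0.75],[0,0,-0.15,0,0,0,0.7],[0,0,0,0,0,0,0.55],[0,0,0,0,0,0,0.4],[0,0,0,0,0,0,0.2],[0,0,0,0,0,0,0.2],[0,0,0,0,0,0,0.2]]])

```text
t: 17.02
eef_pos: [0.5617, -0.0016, 0.198]
ee_rot: [180.0, -0.1, -7.9]
ft_force: [-0.7, 0.3, 0.2]
finger_gap: 0.0355
gripper_force: 0.0
```

carry_out(deltas=[[[0,0,0,0,0,0,0.2],[0,0,0,0,0,0,0.2],[0,0,0,0,0,0,0.2],[0,0,0,0,0,0,0.2],[0,0,0,0,0,0,0.2],[0,0,0.3,0,0,0,0.2],[0,0,0.8,0,0,0,0.2],[0,0,0.9,0,0,0,0.2],[0,0,0.9,0,0,0,0.2],[0,0,0.9,0,0,0,0.2]]])

```text
t: 17.85
eef_pos: [0.5611, -0.0015, 0.293]
ee_rot: [-180.0, 0.1, -8.0]
ft_force: [0.1, -0.2, 0.7]
finger_gap: 0.0322
gripper_force: 8.0
```

carry_out(deltas=[[[0,0.5,0,0,0,0,0.2],[0,0.95,0,0,0,0,0.2],[0,0.95,0,0,0,0,0.2],[0,0.95,0,0,0,0,0.2],[0,0.95,0,0,0,0,0.2],[0,0.95,0,0,0,0,0.2],[0,0.95,0,0,0,0,0.2],[0,0.95,0,0,0,0,0.2],[0,0.95,0,0,0,0,0.2],[0,0.95,0,0,0,0,0.2]]])

```text
t: 18.68
eef_pos: [0.5606, 0.2263, 0.2913]
ee_rot: [180.0, 0.1, -7.9]
ft_force: [1.3, -0.2, -1.0]
finger_gap: 0.0322
gripper_force: 8.0
```

carry_out(deltas=[[[-0.09,0.95,0,0,0,0,0.2],[-0.09,0.95,0,0,0,0,0.2],[-0.09,0.95,0,0,0,0,0.2],[-0.09,0.95,0,0,0,0,0.2],[0,0.95,0,0,0,0,0.2],[0,0,-0.5,0,0,0,0.2],[0,0,-0.8,0,0,0,0.2],[0,0,-0.9,0,0,0,0.2],[0,0,-0.8,0,0,0,0.2],[0,0,-0.6,0,0,0,0.2]]])

```text
t: 19.52
eef_pos: [0.5511, 0.3429, 0.1992]
ee_rot: [179.9, 0.2, -7.9]
ft_force: [-0.3, -0.3, -0.3]
finger_gap: 0.032
gripper_force: 8.0
```

carry_out(deltas=[[[0,0,-0.3,0,0,0,0.2],[0,0,-0.15,0,0,0,0.2],[0,0,0,0,0,0,0.2],[0,0,0,0,0,0,0.2],[0,0,0,0,0,0,0.2],[0,0,0,0,0,0,0.4],[0,0,0,0,0,0,0.5],[0,0,0,0,0,0,0.55],[0,0,0,0,0,0,0.55],[0,0,0,0,0,0,0.55]]])

```text
t: 20.35
eef_pos: [0.5525, 0.3434, 0.1912]
ee_rot: [-180.0, -0.0, -8.0]
ft_force: [-0.8, -0.4, -0.2]
finger_gap: 0.0466
gripper_force: 0.0
```

carry_out(deltas=[[[0,0,0.5,0,0,0,0.55],[0,0,0.9,0,0,0,0.55],[0,0,0.9,0,0,0,0.8],[0,0,0.9,0,0,0,1],[0,-0.9,0,0,0,0,1],[0,-0.9,0,0,0,0,1],[0,-0.9,0,0,0,0,1],[0,-0.9,0,0,0,0,1],[0,-0.9,0,0,0,0,1],[0,-0.9,0,0,0,0,1]]], grip_force=20)

```text
t: 21.18
eef_pos: [0.5524, 0.2075, 0.272]
ee_rot: [-180.0, -0.1, -7.9]
ft_force: [-0.4, -0.3, 0.1]
finger_gap: 0.0858
gripper_force: 0.0
```

```bash
python3 - <<'E'
from h import *
g=grab_frame("scene");P=cloud(g);print(state()["eef_pos"])
cv2.imwrite("pics/core.png",cv2.resize(g["frame"][150:350,150:400,::-1],(750,600),interpolation=2))
E
```

```text
[0.55251443 0.20403764 0.27179718]
```

View pics/core.png

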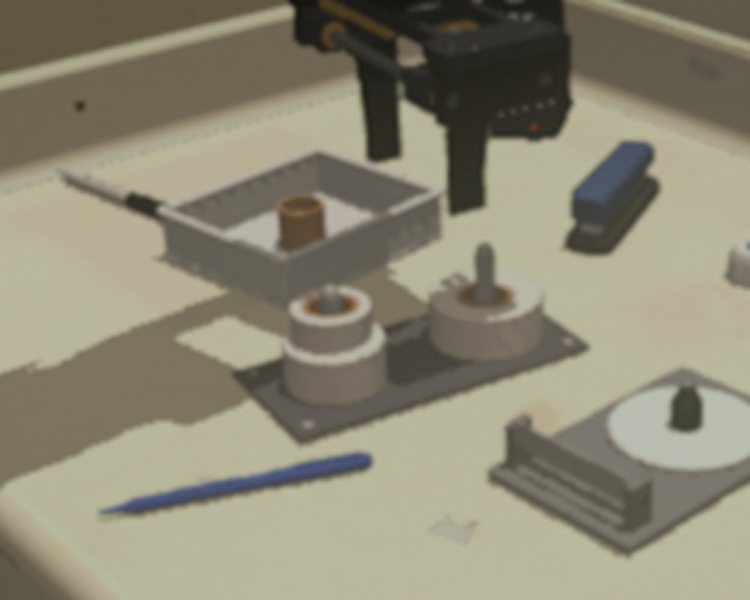

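The core stands in the tray at (300,222), and the wide roll lies alone on the far spindle at (487,310). Next I grasp the wide roll.

carry_out(deltas=[[[0.16,-0.91,0,0,0,0,1],[0,-0.91,0,0,0,0,1],[0,0,-0.3,0,0,0,1],[0,0,-0.6,0,0,0,1],[0,0,0,0,0,0,1],[0,0,0,0,0,0,1],[0,0,0,0,0,0,1],[0,0,0,0,0,0,1],[0,0,0,0,0,0,1],[0,0,0,0,0,0,1]]])

```text
t: 22.07
eef_pos: [0.5566, 0.1633, 0.2489]
ee_rot: [-180.0, -0.1, -7.9]
ft_force: [-0.5, -0.5, 1.0]
finger_gap: 0.0871
gripper_force: 0.0
```

carry_out(deltas=[[[0,-0.19,-0.3,0,0,0,1],[0,0,-0.6,0,0,0,1],[0,0,-0.6,0,0,0,1],[0,0,-0.5,0,0,0,1],[0,0,-0.2,0,0,0,1],[0,0,-0.1,0,0,0,1],[0,0,0,0,0,0,0.9],[0,0,0,0,0,0,0.8],[0,0,0,0,0,0,0.6],[0,0,0,0,0,0,0.6]]])

```text
t: 22.9
eef_pos: [0.5568, 0.1583, 0.1916]
ee_rot: [-180.0, -0.1, -7.9]
ft_force: [-0.3, 1.1, 0.5]
finger_gap: 0.068
gripper_force: 0.3
```

carry_out(deltas=[[[0,0,0,0,0,0,0.6],[0,0,0,0,0,0,0.6],[0,0,0,0,0,0,0.6],[0,0,0,0,0,0,0.6],[0,0,0,0,0,0,0.6],[0,0,0.3,0,0,0,0.6],[0,0,0.6,0,0,0,0.6],[0,0,0.8,0,0,0,0.6],[0,0,0.9,0,0,0,0.6],[0,0,0.9,0,0,0,0.6]]])

```text
t: 23.73
eef_pos: [0.5558, 0.1581, 0.2787]
ee_rot: [180.0, 0.2, -8.0]
ft_force: [-0.3, -0.2, -0.9]
finger_gap: 0.0658
gripper_force: 20.0
```

```bash
python3 - <<'E'
from h import *
s=state();e=s["eef_pos"];print(e,s["finger_gap"],s["gripper_force"])
g=grab_frame("scene");P=cloud(g)
z=e[2]-.15
n=[band(P,e,.05,e[2]-.182-.01,e[2]-.14)];print(n)
# hub: dark pixels around platter, heights .014-.036; platter white
q=(np.hypot(P[...,0]-.559,P[...,1])<.03)&(P[...,2]>.018)&(P[...,2]<.05);print("hub",q.sum(),P[q].mean(0),P[q].max(0))
f=g["frame"];w=(f.min(2)>150)&(np.hypot(P[...,0]-.559,P[...,1])<.06)&(abs(P[...,2]-.011)<.006)
print("platter",cv2.minEnclosingCircle(P[w][:,:2].astype(np.float32)),w.sum())
t=grab_frame("top");cv2.imwrite("pics/top2.png",cv2.resize(t["frame"][150:330,220:460,::-1],(800,600),interpolation=2))
E
```

```text
[0.55583635 0.15805469 0.278709  ] 0.06581657705839432 19.999961655121297
[(1155, array([0.5425, 0.1478]), array([0.5494, 0.1578, 0.0481]), np.float64(0.1158))]
hub 117 [ 0.55941716 -0.00292554  0.02681547] [0.57018969 0.00724866 0.03557344]
platter ((0.5652141571044922, 0.002750884275883436), 0.04588712751865387) 926
```

View pics/top2.png

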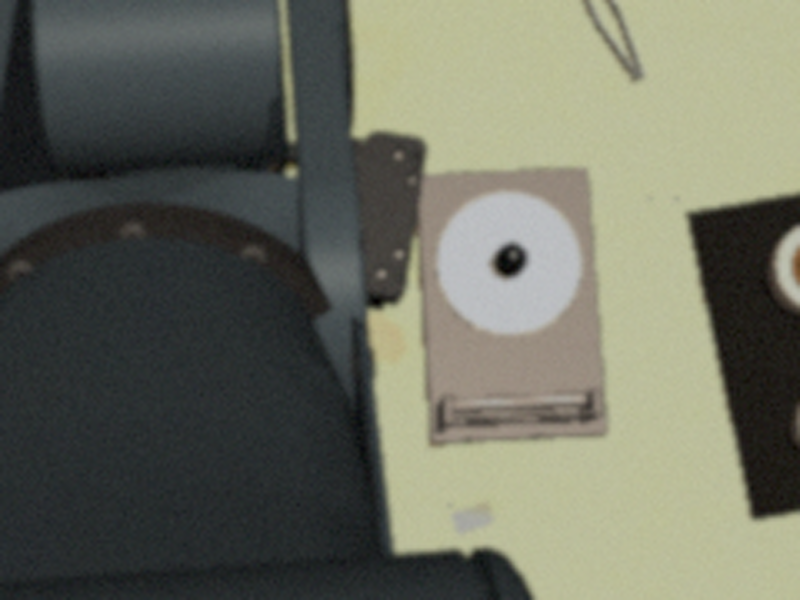

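The top view shows the platter clear, its circle centred near crop (510,262), with the hub at the same spot. I cast its rim onto z = 12 mm and check the roll's offset in the hand.

```bash
python3 - <<'E'
from h import *
t=grab_frame("top");f=t["frame"].astype(int)
w=((f.max(2)-f.min(2)<35)&(f.min(2)>140)).astype(np.uint8)
n,l=cv2.connectedComponents(w);c=(l==l[240,382]).astype(np.uint8)
cn=max(cv2.findContours(c,0,2)[0],key=cv2.contourArea)
W=np.array([ray(t,*p[0],.012)[:2] for p in cn],np.float32);print("platter",cv2.minEnclosingCircle(W),len(cn))
P=cloud(t);q=(np.hypot(P[...,0]-.559,P[...,1])<.025)&(P[...,2]>.022);print("hub top-cam",q.sum(),P[q].mean(0))
g=grab_frame("scene");P=cloud(g);e=state()["eef_pos"];f=g["frame"].astype(int)
z=P[...,2]-e[2]
m=(np.hypot(P[...,0]-e[0],P[...,1]-e[1])<.06)&(z<-.13)&(z>-.21)&(f.min(2)>70)
Q=P[m]-e;print("roll z",np.percentile(Q[:,2],[1,50,99]))
s=Q[(Q[:,2]<-.163)&(Q[:,2]>-.18)][:,:2]
from scipy.optimize import least_squares
r=least_squares(lambda x:np.hypot(s[:,0]-x[0],s[:,1]-x[1])-.034,[0,0],loss="soft_l1",f_scale=.001);print("roll offset from tcp",r.x,len(s),np.abs(r.fun).mean())
E
```

```text
platter ((0.5619669556617737, 0.00013766545453108847), 0.0426139310002327) 53
hub top-cam 72 [5.61230640e-01 4.25823309e-04 3.09888233e-02]
roll z [-0.1837392  -0.16290256 -0.14009734]
roll offset from tcp [ 0.00114895 -0.00043026] 269 0.001527236668504711
```

carry_out(deltas=[[[0.09,-0.4,0,0,0,0,0.6],[0.09,-0.9,0,0,0,0,0.6],[0,-0.9,0,0,0,0,0.6],[0,-0.9,0,0,0,0,0.6],[0,-0.9,0,0,0,0,0.6],[0,-0.9,0,0,0,0,0.6],[0,-0.9,0,0,0,0,0.6],[0,-0.5,0,0,0,0,0.6],[0,0,0,0,0,0,0.6],[0,0,0,0,0,0,0.6]]])

```text
t: 24.77
eef_pos: [0.5607, 0.0001, 0.2775]
ee_rot: [-180.0, 0.1, -8.1]
ft_force: [0.3, -0.1, -1.5]
finger_gap: 0.0663
gripper_force: 20.0
```

```bash
python3 - <<'E'
from h import *
print([state()["eef_pos"].round(4)]);grab_frame("top");print(state()["eef_pos"].round(4))
E
```

```text
[array([5.607e-01, 1.000e-04, 2.775e-01])]
[0.5606 0.0009 0.2777]
```

carry_out(deltas=[[[0,0,-0.4,0,0,0,0.6],[0,0,-0.6,0,0,0,0.6],[0,0,-0.5,0,0,0,0.6],[0,0,-0.4,0,0,0,0.6],[0,0,-0.4,0,0,0,0.6],[0,0,-0.4,0,0,0,0.6],[0,0,-0.2,0,0,0,0.6],[0,0,-0.1,0,0,0,0.6],[0,0,0,0,0,0,0.6],[0,0,0,0,0,0,0.6]]])

```text
t: 25.65
eef_pos: [0.5611, 0.0007, 0.2036]
ee_rot: [180.0, -0.0, -7.9]
ft_force: [0.4, -0.0, -0.2]
finger_gap: 0.0663
gripper_force: 20.0
```

carry_out(deltas=[[[0,0,-0.05,0,0,0,0.6],[0,0,-0.05,0,0,0,0.6],[0,0,-0.05,0,0,0,0.6],[0,0,0,0,0,0,0.6],[0,0,0,0,0,0,0.6],[0,0,0,0,0,0,0.6],[0,0,0,0,0,0,0.6],[0,0,0,0,0,0,0.6],[0,0,0,0,0,0,0.6],[0,0,0,0,0,0,0.6]]])

```text
t: 26.48
eef_pos: [0.561, 0.0007, 0.1997]
ee_rot: [-180.0, -0.0, -8.0]
ft_force: [-0.5, 1.3, -0.5]
finger_gap: 0.0661
gripper_force: 20.0
```

carry_out(deltas=[[[0,0,-0.04,0,0,0,0.6],[0,0,-0.03,0,0,0,0.6],[0,0,0,0,0,0,0.6],[0,0,0,0,0,0,0.8],[0,0,0,0,0,0,1],[0,0,0,0,0,0,1],[0,0,0,0,0,0,1],[0,0,0.3,0,0,0,1],[0,0,0.6,0,0,0,1],[0,0,0.9,0,0,0,1]]])

```text
t: 27.32
eef_pos: [0.5602, 0.0007, 0.2423]
ee_rot: [-180.0, 0.2, -8.0]
ft_force: [-0.4, -0.5, 0.3]
finger_gap: 0.0869
gripper_force: 0.0
```

carry_out(deltas=[[[0,0,0.8,0,0,0,1],[0,-0.8,0,0,0,0,1],[0,-0.9,0,0,0,0,1],[0,-0.9,0,0,0,0,1],[0,-0.9,0,0,0,0,1],[0,-0.9,0,0,0,0,1],[0,-0.9,0,0,0,0,1],[0,-0.9,0,0,0,0,1],[0,-0.8,0,0,0,0,1],[0,0,0,0,0,0,1]]], grip_force=15)

```text
t: 28.15
eef_pos: [0.5615, -0.1781, 0.2638]
ee_rot: [179.9, -0.2, -8.2]
ft_force: [1.0, -0.4, -0.1]
finger_gap: 0.0872
gripper_force: 0.0
```

```bash
python3 - <<'E'
from h import *
g=grab_frame("scene");P=cloud(g);print(state()["eef_pos"].round(4))
print("wide",band(P,(.5615,0),.045,.034,.046))
print("mid",band(P,(.561,-.174),.045,.017,.03))
print("other",band(P,(.458,.1738),.035,.046,.06))
t=grab_frame("top");print("wide top",band(cloud(t),(.5615,0),.045,.034,.046))
E
```

```text
[ 0.5611 -0.1762  0.2636]
wide (775, array([ 0.5569, -0.0031]), array([ 0.5602, -0.0007,  0.0361]), np.float64(0.0385))
mid (641, array([ 0.5588, -0.1765]), array([ 0.5611, -0.175 ,  0.0271]), np.float64(0.0214))
other (329, array([0.4543, 0.1691]), array([0.4567, 0.1732, 0.024 ]), np.float64(0.0519))
wide top (770, array([0.5615, 0.0043]), array([5.602e-01, 2.000e-04, 3.400e-02]), np.float64(0.0396))
```

The wide roll lies flat on the platter, its top at 40 mm and its axis about 1.3 mm from the hub's. Now the middle roll goes back.

carry_out(deltas=[[[0,0.06,-0.4,0,0,0,1],[0,0,-0.8,0,0,0,1],[0,0,-0.8,0,0,0,1],[0,0,-0.6,0,0,0,1],[0,0,-0.3,0,0,0,1],[0,0,-0.08,0,0,0,0.8],[0,0,0,0,0,0,0.65],[0,0,0,0,0,0,0.5],[0,0,0,0,0,0,0.4],[0,0,0,0,0,0,0.4]]])

```text
t: 29.08
eef_pos: [0.5613, -0.1729, 0.1894]
ee_rot: [180.0, -0.1, -7.9]
ft_force: [0.1, -0.2, 0.0]
finger_gap: 0.0614
gripper_force: 0.0
```

carry_out(deltas=[[[0,0,0,0,0,0,0.4],[0,0,0,0,0,0,0.4],[0,0,0,0,0,0,0.4],[0,0,0,0,0,0,0.4],[0,0,0,0,0,0,0.4],[0,0,0.4,0,0,0,0.4],[0,0,0.9,0,0,0,0.4],[0,0,0.9,0,0,0,0.4],[0,0,0.9,0,0,0,0.4],[0,0,0.9,0,0,0,0.4]]])

```text
t: 29.92
eef_pos: [0.5606, -0.1726, 0.2894]
ee_rot: [-180.0, 0.1, -8.0]
ft_force: [0.6, 0.1, -0.7]
finger_gap: 0.0495
gripper_force: 15.0
```

carry_out(deltas=[[[0,0.5,0,0,0,0,0.4],[0,0.95,0,0,0,0,0.4],[0,0.95,0,0,0,0,0.4],[0,0.95,0,0,0,0,0.4],[0,0.95,0,0,0,0,0.4],[0,0.95,0,0,0,0,0.4],[0,0.95,0,0,0,0,0.4],[0,0.95,0,0,0,0,0.4],[0,0.95,0,0,0,0,0.4],[0,0.95,0,0,0,0,0.4]]])

```text
t: 30.75
eef_pos: [0.5601, 0.0551, 0.2878]
ee_rot: [-180.0, 0.1, -7.9]
ft_force: [0.2, -0.4, -0.5]
finger_gap: 0.0501
gripper_force: 15.0
```

carry_out(deltas=[[[-0.05,0.95,0,0,0,0,0.4],[-0.05,0.95,0,0,0,0,0.4],[-0.05,0.95,0,0,0,0,0.4],[-0.05,0.75,0,0,0,0,0.4],[0,0.5,0,0,0,0,0.4],[0,0,0,0,0,0,0.4],[0,0,0,0,0,0,0.4],[0,0,0,0,0,0,0.4],[0,0,0,0,0,0,0.4],[0,0,0,0,0,0,0.4]]])

```text
t: 31.58
eef_pos: [0.5562, 0.1548, 0.2884]
ee_rot: [180.0, 0.0, -8.0]
ft_force: [-0.3, -0.0, -0.2]
finger_gap: 0.0496
gripper_force: 15.0
```

```bash
python3 - <<'E'
from h import *
s=state();e=s["eef_pos"];print(e.round(4),s["finger_gap"])
g=grab_frame("scene");P=cloud(g);f=g["frame"].astype(int)
z=P[...,2]-e[2]
m=(np.hypot(P[...,0]-e[0],P[...,1]-e[1])<.045)&(z<-.13)&(z>-.21)&(f.min(2)>70)
Q=P[m]-e;print("roll z",np.percentile(Q[:,2],[1,50,99]))
q=(np.hypot(P[...,0]-.5556,P[...,1]-.159)<.012)&(P[...,2]>.03)&(P[...,2]<.075);print("spindle",q.sum(),np.median(P[q],0),P[q].max(0))
cv2.imwrite("pics/mid.png",cv2.resize(g["frame"][130:300,220:400,::-1],(635,600),interpolation=2))
E
```

```text
[0.5562 0.1548 0.2884] 0.04964545396198336
roll z [-0.1863863  -0.17155682 -0.14404485]
spindle 125 [0.55389755 0.1552784  0.04775195] [0.56193011 0.16193468 0.06635644]
```

View pics/mid.png

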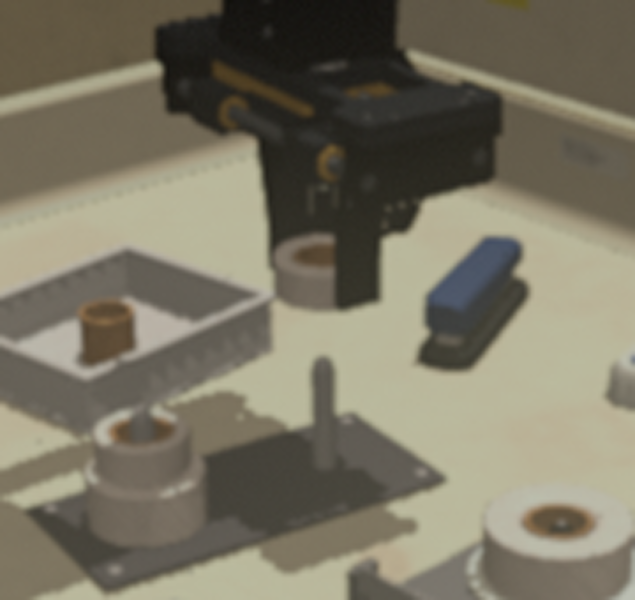

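The middle roll is held level above the bare spindle at (322,410), whose axis comes out near (0.556, 0.159). I lower it there.

carry_out(deltas=[[[0,0.17,-0.2,0,0,0,0.4],[0,0,-0.5,0,0,0,0.4],[0,0,-0.5,0,0,0,0.4],[0,0,-0.5,0,0,0,0.4],[0,0,-0.5,0,0,0,0.4],[0,0,-0.5,0,0,0,0.4],[0,0,-0.5,0,0,0,0.4],[0,0,-0.3,0,0,0,0.4],[0,0,-0.15,0,0,0,0.4],[0,0,0,0,0,0,0.4]]])

```text
t: 32.47
eef_pos: [0.5557, 0.1601, 0.1961]
ee_rot: [180.0, 0.1, -8.0]
ft_force: [0.5, -0.6, -0.1]
finger_gap: 0.0496
gripper_force: 15.0
```

carry_out(deltas=[[[0,0,-0.05,0,0,0,0.4],[0,0,-0.05,0,0,0,0.4],[0,0,0,0,0,0,0.4],[0,0,0,0,0,0,0.4],[0,0,0,0,0,0,0.4],[0,0,0,0,0,0,0.4],[0,0,0,0,0,0,0.4],[0,0,0,0,0,0,0.4],[0,0,0,0,0,0,0.4],[0,0,0,0,0,0,0.4]]])

```text
t: 33.3
eef_pos: [0.556, 0.1602, 0.1947]
ee_rot: [180.0, -0.0, -7.9]
ft_force: [-0.1, -0.2, 0.6]
finger_gap: 0.0499
gripper_force: 15.0
```

carry_out(deltas=[[[0,0,-0.06,0,0,0,0.4],[0,0,-0.05,0,0,0,0.4],[0,0,0,0,0,0,0.4],[0,0,0,0,0,0,0.55],[0,0,0,0,0,0,0.8],[0,0,0,0,0,0,1],[0,0,0,0,0,0,1],[0,0,0.4,0,0,0,1],[0,0,0.9,0,0,0,1],[0,0,0.9,0,0,0,1]]])

```text
t: 34.13
eef_pos: [0.5555, 0.1601, 0.2471]
ee_rot: [180.0, 0.1, -8.0]
ft_force: [-0.0, -0.0, -0.3]
finger_gap: 0.0813
gripper_force: 0.0
```

carry_out(deltas=[[[0,0,0.9,0,0,0,1],[0,0,0.5,0,0,0,1],[-0.24,-0.8,0,0,0,0,1],[-0.24,-0.95,0,0,0,0,1],[-0.24,-0.95,0,0,0,0,1],[-0.24,-0.95,0,0,0,0,1],[-0.24,-0.95,0,0,0,0,1],[-0.24,-0.95,0,0,0,0,1],[-0.24,-0.95,0,0,0,0,1],[-0.24,-0.95,0,0,0,0,1]]])

```text
t: 34.97
eef_pos: [0.5076, -0.0271, 0.2826]
ee_rot: [180.0, -0.0, -7.9]
ft_force: [0.2, -0.2, 0.2]
finger_gap: 0.0874
gripper_force: 0.0
```

carry_out(deltas=[[[-0.24,-0.95,0,0,0,0,1],[-0.24,-0.95,0,0,0,0,1],[-0.24,-0.95,0,0,0,0,1],[-0.24,-0.95,0,0,0,0,1],[-0.24,-0.95,0,0,0,0,1],[-0.24,-0.95,0,0,0,0,1],[0,-0.45,0,0,0,0,1],[0,0,0,0,0,0,1],[0,0,0,0,0,0,1],[0,0,0,0,0,0,1]]])

```text
t: 35.8
eef_pos: [0.472, -0.1788, 0.282]
ee_rot: [-180.0, 0.0, -7.9]
ft_force: [-0.5, 0.2, -0.1]
finger_gap: 0.0872
gripper_force: 0.0
```

```bash
python3 - <<'E'
from h import *
g=grab_frame("scene");P=cloud(g);print(state()["eef_pos"].round(4))
t=grab_frame("top");T=cloud(t)
for n,X in(("s",P),("t",T)):
    print("mid",band(X,(.556,.159),.04,.021,.033));print("small",band(X,(.4725,-.181),.035,.015,.03) if n=="s" else "")
E
```

```text
[ 0.472  -0.1785  0.282 ]
mid (302, array([0.5524, 0.1555]), array([0.5542, 0.1579, 0.0269]), np.float64(0.0249))
small (415, array([ 0.4714, -0.1818]), array([ 0.4729, -0.1804,  0.0216]), np.float64(0.0192))
mid (457, array([0.5552, 0.1585]), array([0.5553, 0.1588, 0.0262]), np.float64(0.0258))
small
```

The middle roll is flat on the base plate at (0.5553, 0.1588), its top at 26 mm. Last roll.

carry_out(deltas=[[[0.02,-0.07,-0.5,0,0,0,1],[0,0,-0.9,0,0,0,1],[0,0,-0.9,0,0,0,1],[0,0,-0.8,0,0,0,1],[0,0,-0.45,0,0,0,1],[0,0,-0.18,0,0,0,0.8],[0,0,0,0,0,0,0.6],[0,0,0,0,0,0,0.4],[0,0,0,0,0,0,0.3],[0,0,0,0,0,0,0.3]]])

```text
t: 36.73
eef_pos: [0.4728, -0.1817, 0.1897]
ee_rot: [179.9, -0.1, -7.9]
ft_force: [-0.0, 0.2, -1.1]
finger_gap: 0.0614
gripper_force: 0.0
```

carry_out(deltas=[[[0,0,0,0,0,0,0.3],[0,0,0,0,0,0,0.3],[0,0,0,0,0,0,0.3],[0,0,0,0,0,0,0.3],[0,0,0,0,0,0,0.3],[0,0,0,0,0,0,0.3],[0,0,0.4,0,0,0,0.3],[0,0,0.9,0,0,0,0.3],[0,0,0.9,0,0,0,0.3],[0,0,0.9,0,0,0,0.3]]])

```text
t: 37.57
eef_pos: [0.4722, -0.1814, 0.2671]
ee_rot: [-180.0, 0.1, -8.0]
ft_force: [0.9, 0.5, 0.8]
finger_gap: 0.0373
gripper_force: 15.0
```

carry_out(deltas=[[[0,0,0.9,0,0,0,0.3],[0.24,0.6,0.2,0,0,0,0.3],[0.24,0.95,0,0,0,0,0.3],[0.24,0.95,0,0,0,0,0.3],[0.24,0.95,0,0,0,0,0.3],[0.24,0.95,0,0,0,0,0.3],[0.24,0.95,0,0,0,0,0.3],[0.24,0.95,0,0,0,0,0.3],[0.24,0.95,0,0,0,0,0.3],[0.24,0.95,0,0,0,0,0.3]]])

```text
t: 38.4
eef_pos: [0.5264, 0.0247, 0.2941]
ee_rot: [-180.0, 0.0, -8.0]
ft_force: [-0.5, -1.2, 0.4]
finger_gap: 0.0373
gripper_force: 15.0
```

carry_out(deltas=[[[0.24,0.95,0,0,0,0,0.3],[0.24,0.95,0,0,0,0,0.3],[0.24,0.95,0,0,0,0,0.3],[0.24,0.95,0,0,0,0,0.3],[0.24,0.95,0,0,0,0,0.3],[0,0.6,0,0,0,0,0.3],[0,0,0,0,0,0,0.3],[0,0,0,0,0,0,0.3],[0,0,0,0,0,0,0.3],[0,0,0,0,0,0,0.3]]])

```text
t: 39.23
eef_pos: [0.5563, 0.1562, 0.2938]
ee_rot: [180.0, 0.0, -8.0]
ft_force: [0.6, 0.1, -0.3]
finger_gap: 0.0372
gripper_force: 15.0
```

```bash
python3 - <<'E'
from h import *
s=state();e=s["eef_pos"];print(e.round(4),s["finger_gap"])
g=grab_frame("scene");P=cloud(g);f=g["frame"].astype(int)
z=P[...,2]-e[2]
m=(np.hypot(P[...,0]-e[0],P[...,1]-e[1])<.04)&(z<-.13)&(z>-.21)&(f.min(2)>70)
Q=P[m]-e;print("roll z",np.percentile(Q[:,2],[1,50,99]))
E
```

```text
[0.5563 0.1562 0.2938] 0.03720977142833823
roll z [-0.1854383  -0.17430255 -0.13488744]
```

carry_out(deltas=[[[-0.02,0.11,-0.2,0,0,0,0.3],[0,0,-0.5,0,0,0,0.3],[0,0,-0.5,0,0,0,0.3],[0,0,-0.5,0,0,0,0.3],[0,0,-0.5,0,0,0,0.3],[0,0,-0.4,0,0,0,0.3],[0,0,-0.3,0,0,0,0.3],[0,0,-0.15,0,0,0,0.3],[0,0,0,0,0,0,0.3],[0,0,0,0,0,0,0.3]]])

```text
t: 40.12
eef_pos: [0.5561, 0.1599, 0.2175]
ee_rot: [-180.0, -0.0, -8.0]
ft_force: [0.6, 0.8, -0.5]
finger_gap: 0.0369
gripper_force: 15.0
```

carry_out(deltas=[[[0,0,-0.05,0,0,0,0.3],[0,0,-0.05,0,0,0,0.3],[0,0,0,0,0,0,0.3],[0,0,0,0,0,0,0.3],[0,0,0,0,0,0,0.3],[0,0,0,0,0,0,0.3],[0,0,0,0,0,0,0.3],[0,0,0,0,0,0,0.3],[0,0,0,0,0,0,0.3],[0,0,0,0,0,0,0.3]]])

```text
t: 40.95
eef_pos: [0.5559, 0.1599, 0.2149]
ee_rot: [180.0, 0.0, -8.0]
ft_force: [0.1, 0.5, -0.7]
finger_gap: 0.0375
gripper_force: 15.0
```

carry_out(deltas=[[[0,0,-0.06,0,0,0,0.3],[0,0,-0.04,0,0,0,0.3],[0,0,0,0,0,0,0.3],[0,0,0,0,0,0,0.45],[0,0,0,0,0,0,0.7],[0,0,0,0,0,0,1],[0,0,0,0,0,0,1],[0,0,0.4,0,0,0,1],[0,0,0.9,0,0,0,1],[0,0,0.9,0,0,0,1]]])

```text
t: 41.78
eef_pos: [0.5556, 0.1599, 0.2678]
ee_rot: [180.0, 0.1, -8.0]
ft_force: [0.8, 0.1, 0.0]
finger_gap: 0.0711
gripper_force: 0.0
```

carry_out(deltas=[[[0,0,0.9,0,0,0,1],[0,0,0.9,0,0,0,1],[-0.3,-0.9,0,0,0,0,1],[-0.3,-0.9,0,0,0,0,1],[-0.3,-0.9,0,0,0,0,1],[-0.3,-0.9,0,0,0,0,1],[-0.3,-0.9,0,0,0,0,1],[-0.3,-0.9,0,0,0,0,1],[-0.3,-0.9,0,0,0,0,1],[-0.3,-0.9,0,0,0,0,1]]])

```text
t: 42.62
eef_pos: [0.4955, -0.021, 0.3133]
ee_rot: [180.0, -0.1, -7.9]
ft_force: [-0.6, 0.0, 0.6]
finger_gap: 0.087
gripper_force: 0.0
```

carry_out(deltas=[[[0,-0.9,0,0,0,0,1],[0,-0.9,0,0,0,0,1],[0,-0.9,0,0,0,0,1],[0,-0.9,0,0,0,0,1],[0,-0.9,0,0,0,0,1],[0,-0.9,0,0,0,0,1],[0,-0.5,0,0,0,0,1],[0,0,0,0,0,0,1],[0,0,0,0,0,0,1],[0,0,0,0,0,0,1]]])

```text
t: 43.45
eef_pos: [0.4956, -0.1666, 0.3125]
ee_rot: [-180.0, 0.1, -7.9]
ft_force: [-0.5, 0.2, -0.3]
finger_gap: 0.0871
gripper_force: 0.0
```

```bash
python3 - <<'E'
from h import *
t=grab_frame("top");T=cloud(t);print(state()["eef_pos"].round(4))
for n,c,r,a,b in(("small",(.556,.159),.04,.038,.052),("mid",(.556,.159),.04,.021,.033),("wide",(.5615,0),.045,.034,.046),("oup",(.458,.1738),.035,.046,.06),("olow",(.457,.172),.04,.028,.042),("core",(.552,.343),.035,.027,.04)):
    print(n,band(T,c,r,a,b))
cv2.imwrite("pics/end.png",cv2.resize(t["frame"][170:320,140:400,::-1],(780,450),interpolation=2))
E
```

```text
[ 0.4956 -0.1663  0.3124]
small (237, array([0.5553, 0.1583]), array([0.5557, 0.1585, 0.0201]), np.float64(0.0432))
mid (236, array([0.5509, 0.1577]), array([0.5557, 0.1589, 0.0261]), np.float64(0.0262))
wide (914, array([ 5.597e-01, -1.000e-04]), array([ 0.5601, -0.0008,  0.0345]), np.float64(0.0397))
oup (371, array([0.4577, 0.1735]), array([0.4581, 0.1738, 0.023 ]), np.float64(0.0535))
olow (286, array([0.4539, 0.1675]), array([0.4576, 0.172 , 0.0289]), np.float64(0.0339))
core (100, array([0.5508, 0.342 ]), array([0.551 , 0.3419, 0.016 ]), np.float64(0.0323))
```

View pics/end.png

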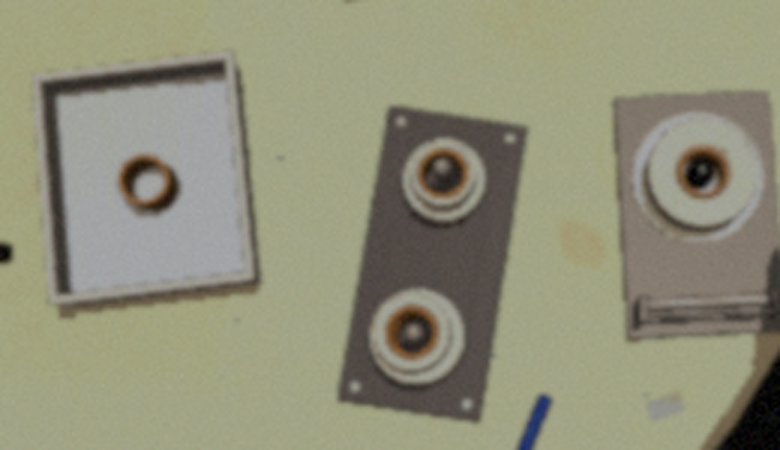

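The final view shows everything in place: the core in the tray (148,183), small on middle on the far spindle (443,178), the other stack unmoved (415,335) and the wide roll over the hub (703,172).

```bash
python3 -c "
from plant import *
print(hand_in())"
```

```text
the job is handed in; nothing more can be done
None
```

The job is handed in: the widest roll is flat on the platter about 1.5 mm off the hub's axis, the core stands in the tray, the middle and small rolls are back in order on their spindle, and the other two rolls measure within 1 mm of their starts; the hand-in itself returned no verdict.

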